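Pin the manipulator carriage in its parked position

ROBOT

A 6-joint arm with a two-finger parallel gripper is mounted at the origin on the work surface. World frame = base frame: x ahead of the robot, y to its left, z up, the work surface at z = 0. Lengths are in m, angles in rad, forces in N, time in s.
With the tool pointing down it reaches from about 0.35 to 0.775 m from the base axis. Payload 5.5 kg.
Tool frame: the origin (TCP) lies midway between the tips of the shut fingers; the grasp point (between the pads) lies 19 mm behind it; z points along the fingers, y is the line along which they close (so a half turn about z gives the same grasp; the last joint's range is limited). The gripper opens to 85 mm and grips with 20 to 120 N. Pads are 22 mm wide; open, the fingers measure 114 mm over their backs; the gripper's body (76 mm by 85 mm) begins 54 mm behind the grasp point. The pads swing forward as they close: fully open they stand 13 mm farther back than shut.
Start: joints at [-1.249, 0.313, 0.046, 1.304, 0, 1.431], TCP at [0.256, -0.515, 0.208] pointing down, gripper open.
Joint ranges: [-2.76, 2.76], [-0.86, 1.69], [-1.03, 1.26], [-2.2, 2.34], [-1.47, 1.5], [-3.14, 3.14]. Speed limits (rad/s): [2.57, 2.57, 3.14, 3.14, 3.14, 3.14].

INTERFACE

Orientations are given as a unit quaternion [w, x, y, z].
In Python, from workcell import telemetry, imaging, env gives the robot as it stands. The module is installed in compiled form; this text tells all that it offers.
- The arm moves only by the tool step_arm, never from a script. Its argument "moves" is a list of rows, each a list of 3 entries, a list of its own where there are three numbers: the shift along the tool's x, y, z in mm, then the turn, a rotation vector about the tool's x, y, z in rad, then the finger opening in mm, from 0 to 85.4. A call has 1 to 8 rows; each row is the pose to reach, as a shift and turn from the pose commanded when the call began, along the tool's axes at that moment; what a row does not reach only later rows make up. A row lasts 1/12 s, in which the tool goes at most 41.7 mm and 7.16 degrees, less where a joint would pass 70% of its speed; a pose out of reach is approached as far as the arm can. A call with a gripper value outside its range is refused whole. The fingers move at their own pace and stop on an object; "grip_force" is the grip in N (left out, the last holds). Time passes only in rows, so rows that repeat a pose let the fingers close. It gives the time, the measured TCP pose, the force, the opening and the grip force at its end, in the units of the state.
- telemetry.get_state(): the state, without advancing time (a new reading comes with each control period).
- imaging.read_camera(name): name is "scene" or "side" or "wrist"; returns the picture (420x560x3 uint8, red, green, blue); there is no depth.
- imaging.camera_params(name): a dict with "camera_matrix" (3x3 intrinsics, pixels), "pose" (4x4, takes a point from camera to world coordinates). Camera axes: x right, y up, looking along -z (the intrinsics and any distortion apply to the point x, -y, -z); pixel columns grow to the right and rows downward; lengths in m; the calibration is good to about 2 mm. The wrist camera is an equidistant fisheye: a pixel r from the principal point sees the ray r / f radians off the axis. A picture is of the moment at which its call begins: read the wrist's pose just before it. camera_params takes no time and is no camera call; for the wrist camera it gives the pose at the moment of the call.
- env.hand_in(): hands the job in; it is judged then, once.
The state is a dict: "clock": time; "joint_pos": joint angles; "qvel": joint speeds; "tau": joint torques, N m; "tcp_pos": TCP position; "orientation": TCP orientation; "wrist_force": force on the tool from outside, world axes, zero at the start; "ft_torque": the same for the moment, N m; "finger_gap": finger opening in m; "grip_force": force on a finger pad.
Only numpy, scipy, OpenCV 4.12 (cv2) and the standard library are available. Lean on these libraries where they do the work, as an engineer would, in place of code of your own. Each camera call takes 0.05 s, during which the arm holds its last target. There are 200 camera calls.

TASK

Before the recording rig is moved, slide the manipulator carriage along its rail to the end stop, so that its tongue stands between the two blue clevis ears with the holes in line. Then push the long red-handled lock pin through ear, tongue and ear until its handle sits against the near ear, and let go. Leave the short blue-handled pin and the other things on the bench where they are.

Things in the scene. Friction and masses are not known exactly. Their poses are not given: they have to be found in the camera images.
- lock_pin: Lock pin lying on the bench, 60 g. Handle: red block with black grip lines, 40 mm long, 18 wide (y; grip across this), 24 tall (z). Shank: steel, 10 mm diameter, 46 mm long, its last 12 mm tapering to a 4 mm nose. Origin: on the shank's axis at the shoulder between handle and shank, 12 mm above the bench as it lies; +x along the shank to the nose, handle along -x, z up.
- pin_tip (a point): Nose end of the lock pin, 46 mm from its origin along +x.
- clevis_mouth (a point): Centre of the pin hole on the outer face of the blue ear nearer the robot, 56 mm above the bench. +x: way in for the pin (away from the robot); +y: the way the carriage slides home; z up. Ears 8 mm thick, 36 wide, gap 14 (far outer face at x = 30 mm), top 73 mm above the bench; holes 12.5 mm in diameter. The 12 mm high base plate reaches 35 mm from the mouth to -x.
- carriage (a joint): Travel of the black carriage along the rail, in m: 0 is the far end of the travel, 0.120 is the end stop, where the tongue's hole is in line with the clevis holes. It slides with about 2 N of friction and stays where it is left.
- carriage_grip (a point): Top centre of the yellow upright grip on the carriage, 98 mm above the bench: a block 22 mm in x, 16 mm in y (sliding direction). Axes as clevis_mouth. At the end stop it is 68 mm along -y from the clevis holes. Around it the black carriage is 46 mm high; the tongue (10 mm thick) on its +y side reaches up to 69 mm; the small manipulator, from 12 mm off in +x, up to 88 mm.
- tongue_hole (a point): Centre of the 12.5 mm hole in the carriage's aluminium tongue, 56 mm above the bench, midway through its 10 mm; at the end stop it is 15 mm along +x from clevis_mouth.
- short_pin: Not to be used: a like pin with a blue handle of the same size and a shank only 22 mm long; same origin and axes.
- dish: Clear dish, 90 mm across, 18 mm high; origin at the centre of its underside.
- bottle: Amber bottle, 60 mm across, 120 mm high; origin at the centre of its underside.
- driver: Screwdriver with a green handle, 170 mm long, lying along its x; origin under its middle.
- vial: White vial with a blue cap, 32 mm across, 60 mm high; origin at the centre of its underside.

How it is judged:
On the way:
1. The carriage is slid home: within 4 mm of its end stop (value of joint carriage above 0.116 m), for 0.2 s.
At the end, for the whole second after the job is handed in: The carriage is within 4 mm of its end stop. The red-handled lock pin is through ear, tongue and ear and fully home: shoulder within 5 mm of the hole centre at the near ear's outer face, nose at least 41 mm past that face, axis within 8 degrees of the holes' axis, at rest (below 20 mm/s) (value of joint carriage above 0.116 m and distance between lock_pin and clevis_mouth below 0.005 m and x of pin_tip in the frame of clevis_mouth above 0.041 m and angle between the x axis of lock_pin and the x axis of clevis_mouth, either way round below 0.14 rad and linear speed of lock_pin below 0.02 m/s); the robot touches nothing.
It fails at once if The short blue-handled pin, dish, bottle, screwdriver or vial is moved by more than 30 mm (distance of any of short_pin, dish, bottle, driver, vial from where it was at the start of the episode above 0.03 m).
It also fails if it takes over 54 s, if anything falls off the work surface, if the arm or the gripper's body presses on something with over 40 N, if the wrist force passes 120 N, or if a joint passes its speed limit or range.

## Working session

There is one attempt and no reset: what is moved stays moved. The work goes in short steps, Python scripts to look and compute and a tool call to move; the robot and the scene stay as the last step left them, time stands still between calls to the robot, and variables do not carry over. Pictures are saved under pics/ and viewed, at most 10 in all, crops included, and the job is handed in when it is done.

Besides the shell and the picture viewer there is one more tool, called after "Emit:" as name(argument=value, ...) on one line, values as JSON. step_arm: Moves the arm, as the interface text tells. Its arguments: {"type":"object","properties":{"moves":{"type":"array"},"grip_force":{"type":"number"}},"required":["moves"]}

```bash
mkdir -p pics; python3 - <<'E'
from workcell import telemetry, imaging
import cv2,numpy as np,json
for n in ["scene","side"]:
    im=imaging.read_camera(n); cv2.imwrite(f"pics/{n}0.png",im[:,:,::-1])
    p=imaging.camera_params(n); print(n,np.round(p["camera_matrix"],2).tolist(),np.round(p["pose"],4).tolist(),[k for k in p])
s=telemetry.get_state(); print(s["clock"],s["tcp_pos"],s["orientation"],s["finger_gap"])
E
```

```text
scene [[395.97, 0.0, 278.46], [0.0, 395.97, 214.16], [0.0, 0.0, 1.0]] [[-0.3521, -0.6456, 0.6777, 1.2117], [0.936, -0.2383, 0.2592, 0.2453], [-0.0059, 0.7255, 0.6882, 0.7283], [0.0, 0.0, 0.0, 1.0]] ['camera_matrix', 'pose']
side [[440.5, 0.0, 280.44], [0.0, 440.5, 204.8], [0.0, 0.0, 1.0]] [[0.9978, 0.0397, -0.0532, 0.5052], [-0.0663, 0.5848, -0.8085, -0.8566], [-0.001, 0.8102, 0.5862, 0.7205], [0.0, 0.0, 0.0, 1.0]] ['camera_matrix', 'pose']
0.1 [ 0.25605702 -0.51431219  0.20741608] [-7.98289857e-04  9.73458029e-01  2.28864205e-01 -5.93179098e-05] 0.08547513597312019
```

View pics/scene0.png

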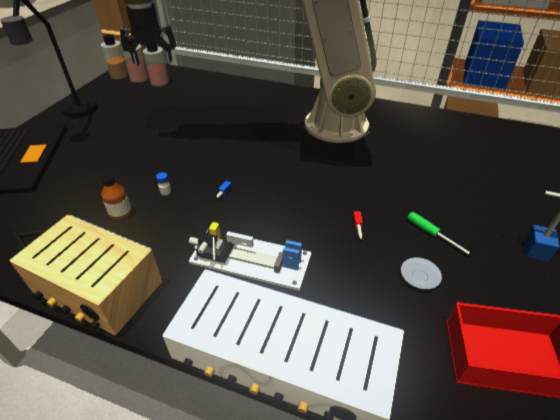

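View pics/side0.png

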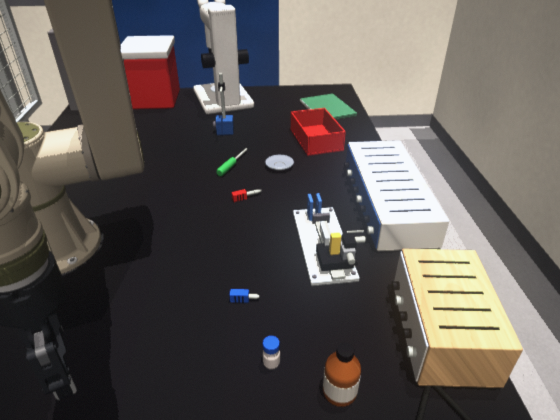

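The scene view shows the yellow grip at about (214,230), the blue ears at (292,252), the red pin at (358,222) and the blue pin at (224,188). The side view has the grip at (336,240), the ears at (314,205) and the red pin at (245,194). I'll enlarge both.

```bash
python3 - <<'E'
import cv2
a=cv2.imread("pics/scene0.png")[200:300,180:380]; b=cv2.imread("pics/side0.png")[180:290,225:365]
cv2.imwrite("pics/sc1.png",cv2.resize(a,None,fx=4,fy=4,interpolation=cv2.INTER_CUBIC))
cv2.imwrite("pics/sd1.png",cv2.resize(b,None,fx=5,fy=5,interpolation=cv2.INTER_CUBIC))
E
```

```text
(no output)
```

View pics/sc1.png

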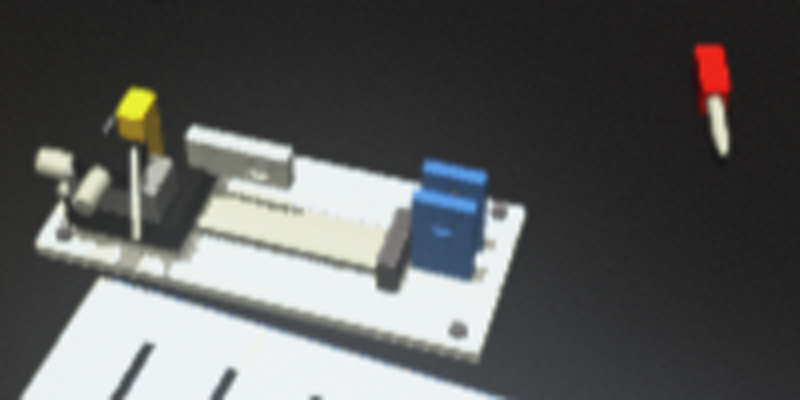

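View pics/sd1.png

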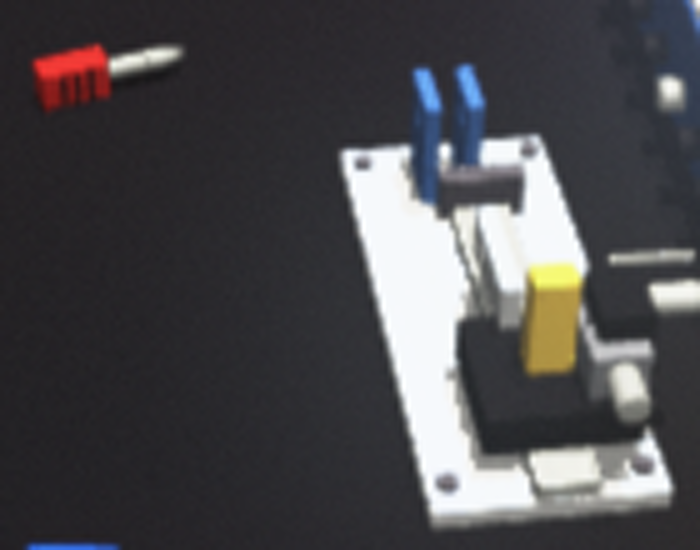

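The crops show the yellow grip top at scene crop (138,99) and side crop (553,276). The near ear's top is at scene (455,172) and side (427,89), the far ear's at scene (446,199) and side (471,87). The red pin's nose is at scene (724,155) and side (184,52). Next I convert these to positions.

```bash
cat > h.py <<'E'
import numpy as np
from workcell import imaging
def ray(n,uv):
    p=imaging.camera_params(n);K=p["camera_matrix"];T=np.array(p["pose"])
    d=np.array([(uv[0]-K[0][2])/K[0][0],-(uv[1]-K[1][2])/K[1][1],-1]);return T[:3,3],T[:3,:3]@d
def at(n,uv,z):
    o,d=ray(n,uv);return o+d*(z-o[2])/d[2]
def tri(a,b):
    A=0;B=0;D=[]
    for n,uv in (("scene",a),("side",b)):
        o,d=ray(n,uv);d=d/np.linalg.norm(d);P=np.eye(3)-np.outer(d,d);A=A+P;B=B+P@o
    return np.linalg.solve(A,B)
def S(u,v):return (180+u/4-.375,200+v/4-.375)
def D(u,v):return (225+u/5-.4,180+v/5-.4)
E
python3 - <<'E'
from h import *
np.set_printoptions(precision=4,suppress=True)
for n,s,d,z in [("grip",(138,99),(553,276),.098),("nearear",(455,172),(427,89),.073),("farear",(446,199),(471,87),.073),
 ("nose",(724,155),(184,52),.012),("shoulder",(713,98),(109,66),.012),("plate +y-x",(525,205),(342,152),.012),("tongue top?",(240,142),(492,210),.069)]:
    a,b=S(*s),D(*d);print(n,tri(a,b),at("scene",a,z)[:2],at("side",b,z)[:2])
for c in [(342,152),(540,137),(432,515),(670,490)]:print("plate side",at("side",D(*c),.012)[:2])
for c in [(525,205),(475,355),(38,240)]:print("plate scene",at("scene",S(*c),.012)[:2])
for c in [(414,68),(432,68),(441,108),(422,112)]:print("ear side",at("side",D(*c),.073)[:2])
for c in [(425,160),(487,172),(485,184),(424,173)]:print("ear scene",at("scene",S(*c),.073)[:2])
for c in [(35,63),(101,46),(107,63),(40,83)]:print("h side",at("side",D(*c),.024)[:2])
for c in [(697,46),(723,45),(730,76),(702,80)]:print("h scene",at("scene",S(*c),.024)[:2])
E
```

```text
grip [ 0.6737 -0.117   0.0976] [ 0.6726 -0.1164] [ 0.6745 -0.1188]
nearear [0.6417 0.0625 0.0736] [0.6414 0.0623] [0.6418 0.0636]
farear [0.6637 0.064  0.0737] [0.662  0.0642] [0.6645 0.0638]
nose [0.5192 0.1959 0.0131] [0.5174 0.1961] [0.5196 0.1967]
shoulder [0.4763 0.1792 0.0167] [0.4707 0.179 ] [0.4765 0.1853]
plate +y-x [0.601  0.0933 0.0134] [0.599  0.0932] [0.6017 0.0943]
tongue top? [ 0.6624 -0.0547  0.0811] [ 0.6587 -0.062 ] [ 0.6615 -0.0336]
plate side [0.6017 0.0943]
plate side [0.7105 0.1007]
plate side [ 0.6173 -0.1761]
plate side [ 0.7252 -0.168 ]
plate scene [0.599  0.0932]
plate scene [0.7127 0.0998]
plate scene [ 0.7242 -0.1667]
ear side [0.6373 0.083 ]
ear side [0.6467 0.0824]
ear side [0.6468 0.0464]
ear side [0.6368 0.0435]
ear scene [0.6386 0.0435]
ear scene [0.6352 0.0791]
ear scene [0.6441 0.0808]
ear scene [0.6481 0.0463]
h side [0.4355 0.1735]
h side [0.4725 0.1882]
h side [0.4758 0.1707]
h side [0.4387 0.1535]
h scene [0.4395 0.16  ]
h scene [0.4327 0.1757]
h scene [0.4598 0.186 ]
h scene [0.4695 0.1701]
```

```bash
cat >> h.py <<'E'
from scipy.spatial.transform import Rotation as R
from workcell import telemetry
def go(p,yaw):
    s=telemetry.get_state();q=np.array(s["orientation"]);r=R.from_quat(q[[1,2,3,0]])
    t=R.from_euler('z',yaw)*R.from_euler('x',np.pi)
    print("t",round(s["clock"],2),"mm",np.round(r.inv().apply(np.array(p)-s["tcp_pos"])*1e3,1),"turn",np.round((r.inv()*t).as_rotvec(),4))
M=np.array([.638,.0627,.056]);YAW=.057
X=np.array([np.cos(YAW),np.sin(YAW),0]);Y=np.array([-X[1],X[0],0]);Z=np.array([0,0,1.])
E
python3 - <<'E'
from h import *
g=np.array([.6737,-.117,0])-.004*X
go(g+.15*Z,YAW);go(g+.076*Z,YAW)
E
```

```text
t 0.1 mm [ 547.2 -171.1   57.8] turn [-1.600e-03  1.000e-04  4.048e-01]
t 0.1 mm [ 547.2 -171.   131.8] turn [-1.600e-03  1.000e-04  4.048e-01]
```

Emit:
step_arm(moves=[[[547, -171, 10], [0, 0, 0.405], 60], [[547, -171, 10], [0, 0, 0.405], 60], [[547, -171, 10], [0, 0, 0.405], 60], [[547, -171, 10], [0, 0, 0.405], 60], [[547, -171, 10], [0, 0, 0.405], 60], [[547, -171, 10], [0, 0, 0.405], 60], [[547, -171, 10], [0, 0, 0.405], 60], [[547, -171, 10], [0, 0, 0.405], 60]], grip_force=25)

```text
clock: 0.77
tcp_pos: [0.4921, -0.2878, 0.2022]
orientation: [-0.0, 1.0, 0.028, -0.0]
wrist_force: [0.8, -0.6, -0.2]
finger_gap: 0.0602
grip_force: 0.0
```

```bash
python3 - <<'E'
from h import *
g=np.array([.6737,-.117,0])-.004*X
go(g+.13*Z,YAW)
E
```

```text
t 0.77 mm [ 187.  -160.2   72.2] turn [-0.0003  0.0004 -0.0004]
```

Emit:
step_arm(moves=[[[183, -157, 0], [0, 0, 0], 50], [[183, -157, 0], [0, 0, 0], 50], [[183, -157, 0], [0, 0, 0], 50], [[183, -157, 0], [0, 0, 0], 50], [[183, -157, 30], [0, 0, 0], 50], [[183, -157, 60], [0, 0, 0], 50], [[183, -157, 70], [0, 0, 0], 50], [[183, -157, 70], [0, 0, 0], 50]])

```text
clock: 1.43
tcp_pos: [0.663, -0.1188, 0.1257]
orientation: [-0.002, 1.0, 0.03, -0.005]
wrist_force: [-0.6, -0.6, -1.1]
finger_gap: 0.0502
grip_force: 0.0
```

Emit:
step_arm(moves=[[[0, 0, 0], [0, 0, 0], 50], [[0, 0, 0], [0, 0, 0], 50]])

```text
clock: 1.6
tcp_pos: [0.6647, -0.1232, 0.1335]
orientation: [0.0, 1.0, 0.028, 0.0]
wrist_force: [-0.1, -0.5, -0.2]
finger_gap: 0.0499
grip_force: 0.0
```

```bash
python3 - <<'E'
from h import *
import cv2
g=np.array([.6737,-.117,0])-.004*X
go(g+.076*Z,YAW)
im=imaging.read_camera("wrist"); cv2.imwrite("pics/w1.png",im[:,:,::-1])
E
```

```text
t 1.6 mm [ 5.3 -5.7 57.5] turn [ 0.0005 -0.0002 -0.0009]
```

View pics/w1.png

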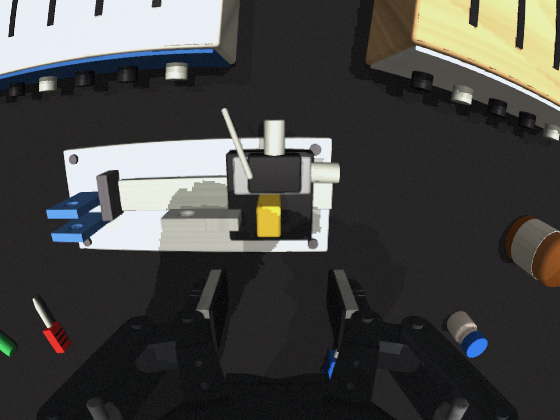

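The wrist view shows the yellow grip at (268,215), slightly left (+y) of the finger midline at 276, which agrees with the measurement. Now I descend and grip.

Emit:
step_arm(moves=[[[5, -6, 0], [0, 0, 0], 50], [[5, -6, 20], [0, 0, 0], 50], [[5, -6, 40], [0, 0, 0], 50], [[5, -6, 57], [0, 0, 0], 50], [[5, -6, 57], [0, 0, 0], 50], [[5, -6, 57], [0, 0, 0], 10], [[5, -6, 57], [0, 0, 0], 10], [[5, -6, 57], [0, 0, 0], 10]])

```text
clock: 2.32
tcp_pos: [0.6709, -0.1168, 0.0778]
orientation: [0.001, 1.0, 0.028, 0.002]
wrist_force: [-0.2, 0.7, 0.2]
finger_gap: 0.0145
grip_force: 0.0
```

Emit:
step_arm(moves=[[[0, 0, 0], [0, 0, 0], 10], [[0, 0, 0], [0, 0, 0], 10], [[0, 0, 0], [0, 0, 0], 10]])

```text
clock: 2.57
tcp_pos: [0.67, -0.1163, 0.0763]
orientation: [0.0, 1.0, 0.028, 0.001]
wrist_force: [-0.1, -0.4, 0.5]
finger_gap: 0.0099
grip_force: 0.0
```

The fingers closed past the 16 mm grip width, so I need to look.

```bash
python3 - <<'E'
from h import *
import cv2
a=imaging.read_camera("side")[190:290,265:385,::-1]
b=imaging.read_camera("wrist")[120:300,160:400,::-1]
a=cv2.resize(a,(480,400),interpolation=cv2.INTER_CUBIC);b=cv2.resize(b,(320,240));b=cv2.copyMakeBorder(b,0,160,0,0,0)
cv2.imwrite("pics/c2.png",np.hstack([a,b]))
print(telemetry.get_state()["tcp_pos"],telemetry.get_state()["orientation"])
E
```

```text
[ 0.66973839 -0.11614148  0.07584566] [9.99844181e-05 9.99596164e-01 2.84157330e-02 2.12950911e-04]
```

View pics/c2.png

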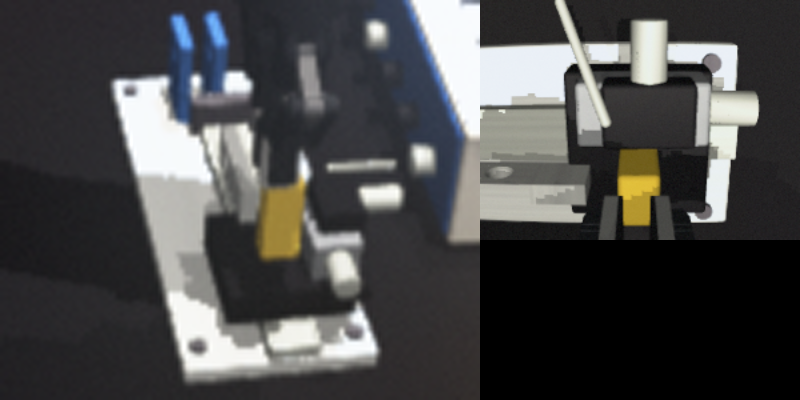

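```bash
python3 - <<'E'
from h import *
s=telemetry.get_state();print(s["clock"],s["finger_gap"],s["joint_pos"])
p=imaging.camera_params("side");K=np.array(p["camera_matrix"]);T=np.array(p["pose"])
for P in [s["tcp_pos"],[.6737,-.117,.098],[.6737,-.117,.046]]:
    c=T[:3,:3].T@(np.array(P)-T[:3,3]);c=c*[1,-1,-1];u=(K@c)[:2]/c[2];print(u,(u-[265,190])*4)
w=imaging.camera_params("wrist");K=np.array(w["camera_matrix"]);T=np.array(w["pose"]);print(np.round(T,3).tolist(),K[0])
for P in [s["tcp_pos"],np.array(s["tcp_pos"])+[0,0,.019],[.6737,-.117,.098],[.6737,-.117,.046]]:
    c=T[:3,:3].T@(np.array(P)-T[:3,3]);c=c*[1,-1,-1];th=np.arccos(c[2]/np.linalg.norm(c));d=c[:2]/np.linalg.norm(c[:2]);u=K[:2,2]+K[0,0]*th*d;print(u,(u-[160,120])*4/3)
E
```

```text
2.6667 0.010207206017037757 [-2.89644938e-01  5.75195754e-01  1.23752711e-01  1.11888621e+00
 -5.67471609e-05  2.79510858e+00]
[332.17494823 241.76818084] [268.69979292 207.07272336]
[334.69962571 234.30061082] [278.79850283 177.2024433 ]
[333.07233125 251.91990764] [272.28932501 247.67963057]
[[0.056, 0.945, 0.323, 0.753], [-0.998, 0.053, 0.019, -0.11], [0.001, -0.324, 0.946, 0.242], [0.0, 0.0, 0.0, 1.0]] [325.1922621   0.        276.9974   ]
[279.31333311 261.53988626] [159.08444414 188.71984835]
[279.57698575 277.92077804] [159.435981   210.56103738]
[281.79250818 274.28541869] [162.3900109  205.71389159]
[280.65105677 235.57308945] [160.86807569 154.0974526 ]
```

Emit:
step_arm(moves=[[[0, 0, 0], [0, 0, 0], 0], [[0, 0, 0], [0, 0, 0], 0], [[0, 0, 0], [0, 0, 0], 0], [[0, 0, 0], [0, 0, 0], 0]])

```text
clock: 3.0
tcp_pos: [0.6695, -0.1161, 0.0754]
orientation: [0.0, 1.0, 0.028, -0.0]
wrist_force: [0.6, -0.5, 0.0]
finger_gap: 0.0
grip_force: 0.0
```

```bash
python3 - <<'E'
from h import *
import cv2
b=imaging.read_camera("wrist")[180:330,180:380,::-1]
a=imaging.read_camera("side")[200:275,300:370,::-1]
cv2.imwrite("pics/c3.png",np.hstack([cv2.resize(b,(480,360),interpolation=cv2.INTER_CUBIC),cv2.resize(a,(320,360),interpolation=cv2.INTER_CUBIC)]))
E
```

```text
(no output)
```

View pics/c3.png

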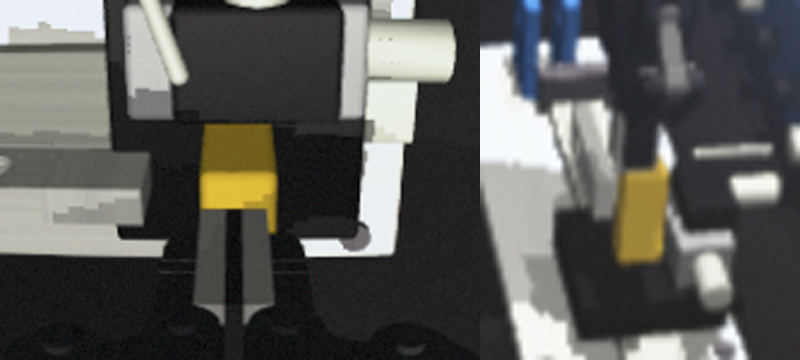

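```bash
python3 - <<'E'
from h import *
from scipy.optimize import least_squares
s=telemetry.get_state();w=imaging.camera_params("wrist");K=np.array(w["camera_matrix"]);T=np.array(w["pose"])
C=T[:3,3]-s["tcp_pos"]+np.array([.6647,-.1232,.1335])
def pr(P,C,rv):
    c=(R.from_rotvec(rv)*R.from_matrix(T[:3,:3])).inv().apply(np.array(P)-C)*[1,-1,-1];th=np.arccos(c[2]/np.linalg.norm(c));return K[:2,2]+K[0,0]*th*c[:2]/np.linalg.norm(c[:2])
W=[[.7105,.1004,.012],[.7247,-.1673,.012],[.6173,-.1761,.012],[.6737,-.117,.098]];U=[(66,152),(331,139),(327,251),(269,222)]
for a,b in zip(W,U):print(pr(a,C,[0,0,0]),b)
f=lambda v:np.concatenate([pr(a,C+v[:3],v[3:])-b for a,b in zip(W,U)])
r=least_squares(f,np.zeros(6),x_scale=[.01]*6);print(r.x,r.fun)
r=least_squares(lambda v:f(np.r_[v,0,0,0]),np.zeros(3));print(r.x,r.fun)
E
```

```text
[ 63.9425603  150.06357042] (66, 152)
[331.7518866  140.23895208] (331, 139)
[329.31584847 251.2709137 ] (327, 251)
[270.41069516 224.72609145] (269, 222)
[-0.00372234 -0.00244082  0.00417347  0.00398337 -0.01461877 -0.0068069 ] [-0.27118601 -0.63311966 -1.16476338  0.98609677  1.59499912 -0.49005675
 -0.13522057  0.03826634]
[ 0.00054586 -0.00084943  0.00445398] [-0.26132017 -2.03708962 -1.02920058  1.29107955  0.7585086  -1.143789
  0.23651982  1.13512168]
```

```bash
python3 - <<'E'
from h import *
s=telemetry.get_state();w=imaging.camera_params("wrist");K=np.array(w["camera_matrix"]);T=np.array(w["pose"])
tc=np.array(s["tcp_pos"])
def ray(u):
    d=np.array(u)-K[:2,2];r=np.linalg.norm(d);th=r/K[0,0];c=np.array([np.sin(th)*d[0]/r,-np.sin(th)*d[1]/r,-np.cos(th)]);return T[:3,:3]@c
O=T[:3,3]-tc  # relative to tcp; rows for shut crop c3 then w1
rot=R.from_euler('z',-YAW)
for n,u in [("shut tipL",(180+200/2.4,180+208/2.4)),("shut tipR",(180+272/2.4,180+208/2.4)),("w1 L",(226,270)),("w1 R",(330,270))]:
    d=rot.apply(ray(u));o=rot.apply(O)
    for x in (-.011,0,.011):
        p=o+d*(x-o[0])/d[0];print(n,"x",x,"-> y,z rel TCP mm",np.round(p[1:]*1e3,1))
E
```

```text
shut tipL x -0.011 -> y,z rel TCP mm [  9.9 -14.7]
shut tipL x 0 -> y,z rel TCP mm [8.9 6.4]
shut tipL x 0.011 -> y,z rel TCP mm [ 7.9 27.4]
shut tipR x -0.011 -> y,z rel TCP mm [ -8.9 -14.6]
shut tipR x 0 -> y,z rel TCP mm [-7.7  6.4]
shut tipR x 0.011 -> y,z rel TCP mm [-6.5 27.4]
w1 L x -0.011 -> y,z rel TCP mm [32.8 -9.8]
w1 L x 0 -> y,z rel TCP mm [29.2 10.7]
w1 L x 0.011 -> y,z rel TCP mm [25.5 31.1]
w1 R x -0.011 -> y,z rel TCP mm [-31.4  -9.6]
w1 R x 0 -> y,z rel TCP mm [-27.6  10.9]
w1 R x 0.011 -> y,z rel TCP mm [-23.8  31.3]
```

Camera geometry and the missed grip both suggest the tips sit about 25 mm behind the reported TCP. I'll check by lightly touching the grip top, which is at a known height of 98 mm.

Emit:
step_arm(moves=[[[0, 0, 1], [0, 0, 0], 0], [[0, 0, 1], [0, 0, 0], 0], [[0, 0, 2], [0, 0, 0], 0], [[0, 0, 2], [0, 0, 0], 0]])

```text
clock: 3.43
tcp_pos: [0.6698, -0.1162, 0.075]
orientation: [0.0, 1.0, 0.028, 0.001]
wrist_force: [-3.5, 1.2, 7.6]
finger_gap: 0.0003
grip_force: 3.8
```

Emit:
step_arm(moves=[[[0, 0, 1], [0, 0, 0], 0], [[0, 0, 1], [0, 0, 0], 0], [[0, 0, 2], [0, 0, 0], 0], [[0, 0, 2], [0, 0, 0], 0]])

```text
clock: 3.77
tcp_pos: [0.6699, -0.1163, 0.0749]
orientation: [0.001, 1.0, 0.028, 0.001]
wrist_force: [-6.3, 1.5, 16.6]
finger_gap: 0.0
grip_force: 8.2
```

Contact is at TCP z = 0.075, so the real tips are about 23 mm above the reported TCP and I'll use that offset. Now I lift, open, go lower and grip.

Emit:
step_arm(moves=[[[0, 0, -15], [0, 0, 0], 45], [[0, 0, -15], [0, 0, 0], 45], [[0, 0, -15], [0, 0, 0], 45], [[0, 0, -15], [0, 0, 0], 45], [[0, 0, -5], [0, 0, 0], 45], [[0, 0, 5], [0, 0, 0], 45], [[0, 0, 16], [0, 0, 0], 45], [[0, 0, 16], [0, 0, 0], 45]])

```text
clock: 4.43
tcp_pos: [0.667, -0.1154, 0.051]
orientation: [-0.001, 1.0, 0.028, -0.003]
wrist_force: [-0.4, 0.1, -0.3]
finger_gap: 0.0449
grip_force: 0.0
```

Emit:
step_arm(moves=[[[0, 0, 0], [0, 0, 0], 10], [[0, 0, 0], [0, 0, 0], 10], [[0, 0, 0], [0, 0, 0], 10], [[0, 0, 0], [0, 0, 0], 10], [[0, 0, 0], [0, 0, 0], 10]])

```text
clock: 4.85
tcp_pos: [0.6697, -0.1163, 0.0555]
orientation: [0.0, 1.0, 0.028, 0.0]
wrist_force: [-0.9, -2.0, -3.2]
finger_gap: 0.0154
grip_force: 27.3
```

Emit:
step_arm(moves=[[[0, -10, 0], [0, 0, 0], 10], [[0, -25, 0], [0, 0, 0], 10], [[0, -40, 0], [0, 0, 0], 10], [[0, -55, 0], [0, 0, 0], 10], [[0, -70, 0], [0, 0, 0], 10], [[0, -85, 0], [0, 0, 0], 10], [[0, -97, 0], [0, 0, 0], 10], [[0, -105, 0], [0, 0, 0], 10]])

```text
clock: 5.52
tcp_pos: [0.6631, -0.0089, 0.0555]
orientation: [-0.0, 1.0, 0.029, -0.0]
wrist_force: [-1.2, -3.2, -3.2]
finger_gap: 0.0153
grip_force: 27.3
```

Emit:
step_arm(moves=[[[0, -2, 0], [0, 0, 0], 10], [[0, -4, 0], [0, 0, 0], 10], [[0, -6, 0], [0, 0, 0], 10], [[0, -8, 0], [0, 0, 0], 10], [[0, -8, 0], [0, 0, 0], 10], [[0, -8, 0], [0, 0, 0], 10]])

```text
clock: 6.02
tcp_pos: [0.6629, -0.0049, 0.0555]
orientation: [0.001, 1.0, 0.028, -0.0]
wrist_force: [-2.2, -4.5, -1.0]
finger_gap: 0.0152
grip_force: 27.5
```

Emit:
step_arm(moves=[[[0, -2, 0], [0, 0, 0], 10], [[0, -4, 0], [0, 0, 0], 10], [[0, -5, 0], [0, 0, 0], 10], [[0, -5, 0], [0, 0, 0], 10], [[0, -5, 0], [0, 0, 0], 10]])

```text
clock: 6.43
tcp_pos: [0.6629, -0.005, 0.0555]
orientation: [0.005, 1.0, 0.026, -0.0]
wrist_force: [-1.7, -18.0, -3.5]
finger_gap: 0.0155
grip_force: 27.8
```

Emit:
step_arm(moves=[[[0, 5, 0], [0, 0, 0], 10], [[0, 5, 0], [0, 0, 0], 30], [[0, 5, 0], [0, 0, 0], 30], [[0, 5, 0], [0, 0, 0], 30], [[0, 5, -20], [0, 0, 0], 30], [[0, 5, -50], [0, 0, 0], 30], [[0, 5, -80], [0, 0, 0], 30], [[0, 5, -80], [0, 0, 0], 30]])

```text
clock: 7.1
tcp_pos: [0.6673, -0.0029, 0.143]
orientation: [0.001, 1.0, 0.029, 0.006]
wrist_force: [1.7, -1.2, 0.1]
finger_gap: 0.0298
grip_force: 0.0
```

```bash
python3 - <<'E'
from h import *
go([.457,.1713,.13],.39)
E
```

```text
t 7.1 mm [-200.  -186.1   10.4] turn [ 0.0035 -0.0111 -0.3322]
```

Emit:
step_arm(moves=[[[-240, -200, -5], [0, 0, -0.333], 40], [[-240, -200, -5], [0, 0, -0.333], 40], [[-240, -200, -5], [0, 0, -0.333], 40], [[-240, -200, -5], [0, 0, -0.333], 40], [[-240, -200, -5], [0, 0, -0.333], 40], [[-240, -200, -5], [0, 0, -0.333], 40], [[-240, -200, -5], [0, 0, -0.333], 40], [[-240, -200, -5], [0, 0, -0.333], 40]])

```text
clock: 7.77
tcp_pos: [0.4083, 0.1851, 0.1409]
orientation: [-0.001, 0.981, 0.195, -0.0]
wrist_force: [-0.6, -0.4, -0.6]
finger_gap: 0.04
grip_force: 0.0
```

Emit:
step_arm(moves=[[[0, 0, 0], [0, 0, 0], 40], [[0, 0, 0], [0, 0, 0], 40], [[0, 0, 0], [0, 0, 0], 40]])

```text
clock: 8.02
tcp_pos: [0.4133, 0.1832, 0.1411]
orientation: [0.0, 0.981, 0.194, 0.001]
wrist_force: [0.2, -0.6, -0.5]
finger_gap: 0.0397
grip_force: 0.0
```

```bash
python3 - <<'E'
from h import *
import cv2
go([.457,.1713,.13],.39)
np.save("wpose.npy",imaging.camera_params("wrist")["pose"]);im=imaging.read_camera("wrist"); cv2.imwrite("pics/w2.png",im[:,:,::-1])
a=imaging.read_camera("side");cv2.imwrite("pics/side2.png",a[:,:,::-1]);a=imaging.read_camera("scene");cv2.imwrite("pics/scene2.png",a[:,:,::-1])
E
```

```text
t 8.02 mm [35.8 27.6 11.2] turn [ 0.0005 -0.0025  0.0007]
```

View pics/w2.png

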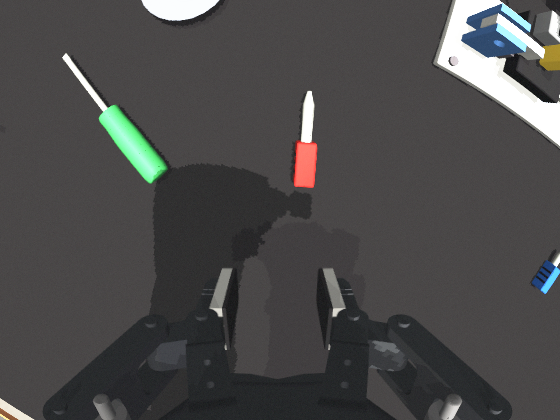

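The wrist view shows the red pin nose at (309,93), its shoulder near (306,142) and the handle from (297..316,143) to (295..314,187).

```bash
cat >> h.py <<'E'
def wat(u,z,T):
    K=np.array(imaging.camera_params("wrist")["camera_matrix"])
    d=np.array(u,float)-K[:2,2];r=np.linalg.norm(d);th=r/K[0,0];c=T[:3,:3]@np.array([np.sin(th)*d[0]/r,-np.sin(th)*d[1]/r,-np.cos(th)])
    return T[:3,3]+c*(z-T[2,3])/c[2]
E
python3 - <<'E'
from h import *
import cv2
T=np.load("wpose.npy");im=cv2.imread("pics/w2.png").astype(int)
m=((im[:,:,2]>90)&(im[:,:,1]<70));m[:,:250]=0;m[:,350:]=0
for r in range(136,192,4):
    c=np.where(m[r])[0]
    if len(c):print(r,c.min(),c.max(),im[r,c].mean(0).round())
sh=(im.min(2)>110);sh[:,:280]=0;sh[:,340:]=0;sh[150:]=0;sh[:80]=0
rr=np.where(sh.any(1))[0];print(rr.min(),rr.max())
ax=[]
for r in (92,100,110,120,130,138):
    c=np.where(sh[r])[0]
    if len(c):P=wat((c.mean(),r),.012,T);ax.append(P);print(r,c.min(),c.max(),P[:2].round(4))
A=np.array(ax);d=A[0]-A[-1];print("angle",np.arctan2(d[1],d[0]))
for u in [(306.5,142.5),(304.5,187)]:print(wat(u,.024,T)[:2].round(4))
E
```

```text
140 296 300 [ 52.  54. 120.]
144 295 296 [ 34.  36. 121.]
148 295 296 [ 34.  36. 143.]
152 295 316 [ 46.  49. 192.]
156 295 295 [ 57.  56. 108.]
160 295 295 [ 33.  38. 142.]
164 295 315 [ 56.  62. 235.]
168 294 295 [ 42.  46. 178.]
172 315 315 [ 64.  66. 171.]
176 293 294 [ 37.  38. 139.]
180 293 294 [ 44.  48. 172.]
184 314 314 [ 63.  64. 155.]
91 149
92 307 311 [0.5173 0.1962]
100 304 312 [0.5102 0.1942]
110 303 313 [0.5018 0.1906]
120 302 313 [0.4932 0.1875]
130 302 312 [0.4846 0.1843]
138 301 311 [0.4775 0.1823]
angle 0.33646763287746345
[0.4746 0.1817]
[0.4371 0.1674]
```

```bash
python3 - <<'E'
from h import *
go([.456,.174,.02],.352)
E
```

```text
t 8.17 mm [ 36.2  23.8 120.6] turn [ 0.0002 -0.0007  0.0365]
```

Emit:
step_arm(moves=[[[36, 24, 0], [0, 0, 0.037], 45], [[36, 24, 20], [0, 0, 0.037], 45], [[36, 24, 50], [0, 0, 0.037], 45], [[36, 24, 80], [0, 0, 0.037], 45], [[36, 24, 105], [0, 0, 0.037], 45], [[36, 24, 121], [0, 0, 0.037], 45], [[36, 24, 121], [0, 0, 0.037], 45], [[36, 24, 121], [0, 0, 0.037], 45]], grip_force=60)

```text
clock: 8.83
tcp_pos: [0.4544, 0.1734, 0.0186]
orientation: [0.0, 0.985, 0.175, -0.001]
wrist_force: [0.1, 0.2, 0.8]
finger_gap: 0.0453
grip_force: 0.0
```

Emit:
step_arm(moves=[[[0, 0, 0], [0, 0, 0], 45], [[0, 0, 0], [0, 0, 0], 45]])

```text
clock: 9.0
tcp_pos: [0.4563, 0.1743, 0.0209]
orientation: [0.0, 0.985, 0.175, 0.001]
wrist_force: [1.2, -0.4, -0.5]
finger_gap: 0.0451
grip_force: 0.0
```

```bash
python3 - <<'E'
from h import *
go([.456,.174,-.017],.352)
E
```

```text
t 9.0 mm [-0.4  0.1 37.9] turn [ 0.0005 -0.0026  0.0003]
```

Emit:
step_arm(moves=[[[0, 0, 12], [0, 0, 0], 45], [[0, 0, 24], [0, 0, 0], 45], [[0, 0, 30], [0, 0, 0], 45], [[0, 0, 34], [0, 0, 0], 45], [[0, 0, 36], [0, 0, 0], 45], [[0, 0, 36], [0, 0, 0], 45], [[0, 0, 36], [0, 0, 0], 30]])

```text
clock: 9.58
tcp_pos: [0.4551, 0.1743, -0.016]
orientation: [0.0, 0.984, 0.175, 0.0]
wrist_force: [0.4, 0.1, 0.1]
finger_gap: 0.0343
grip_force: 0.0
```

Emit:
step_arm(moves=[[[0, 0, 0], [0, 0, 0], 10], [[0, 0, 0], [0, 0, 0], 10], [[0, 0, 0], [0, 0, 0], 10], [[0, 0, 0], [0, 0, 0], 10], [[0, 0, 0], [0, 0, 0], 10]])

```text
clock: 10.0
tcp_pos: [0.4554, 0.1743, -0.0157]
orientation: [0.0, 0.984, 0.176, 0.001]
wrist_force: [-0.8, -0.6, 5.4]
finger_gap: 0.0165
grip_force: 59.8
```

Emit:
step_arm(moves=[[[0, 0, -10], [0, 0, 0], 10], [[0, 0, -30], [0, 0, 0], 10], [[0, 0, -60], [0, 0, 0], 10], [[0, 0, -90], [0, 0, 0], 10], [[0, 0, -90], [0, 0, 0], 10], [[0, 0, -90], [0, 0, 0], 10]])

```text
clock: 10.5
tcp_pos: [0.4563, 0.1746, 0.0757]
orientation: [-0.0, 0.984, 0.176, 0.002]
wrist_force: [-0.4, 0.0, -1.7]
finger_gap: 0.0165
grip_force: 59.1
```

```bash
sed -i 's/M=np.array(\[.638,.0627,.056\])/M=np.array([.638,.0622,.056])/' h.py; python3 - <<'E'
from h import *
go(M-.0965*X+[0,0,.0168],YAW)
s=telemetry.get_state();print(s["finger_gap"],s["grip_force"],s["tcp_pos"])
E
```

```text
t 10.5 mm [ 39.3 140.1   3.2] turn [ 1.000e-04 -4.500e-03  2.958e-01]
0.01648909069561257 59.08059239387512 [0.45632312 0.17455344 0.07570224]
```

Emit:
step_arm(moves=[[[10, 40, 0], [0, 0, 0.1], 10], [[20, 70, 0], [0, 0, 0.2], 10], [[30, 105, 0], [0, 0, 0.296], 10], [[39, 140, 0], [0, 0, 0.296], 10], [[39, 140, 15], [0, 0, 0.296], 10], [[39, 140, 35], [0, 0, 0.296], 10], [[39, 140, 47], [0, 0, 0.296], 10], [[39, 140, 47], [0, 0, 0.296], 10]])

```text
clock: 11.17
tcp_pos: [0.5359, 0.056, 0.0224]
orientation: [-0.0, 1.0, 0.028, -0.004]
wrist_force: [-0.8, -0.1, -1.3]
finger_gap: 0.0164
grip_force: 59.1
```

Emit:
step_arm(moves=[[[0, 0, 0], [0, 0, 0], 10], [[0, 0, 0], [0, 0, 0], 10], [[0, 0, 0], [0, 0, 0], 10]])

```text
clock: 11.42
tcp_pos: [0.5401, 0.0565, 0.0272]
orientation: [0.0, 1.0, 0.029, 0.001]
wrist_force: [0.3, 0.3, -0.1]
finger_gap: 0.0166
grip_force: 59.1
```

```bash
python3 - <<'E'
from h import *
import cv2
go(M-.0965*X+[0,0,-.0277],YAW)
s=telemetry.get_state();print(s["tcp_pos"])
np.save("wpose3.npy",imaging.camera_params("wrist")["pose"])
b=imaging.read_camera("wrist");a=imaging.read_camera("side");c=imaging.read_camera("scene")
for n,i in (("w3",b),("side3",a),("scene3",c)):cv2.imwrite(f"pics/{n}.png",i[:,:,::-1])
f=lambda i,r,c,s:cv2.resize(i[r[0]:r[1],c[0]:c[1],::-1],s,interpolation=cv2.INTER_CUBIC)
cv2.imwrite("pics/c4.png",np.vstack([f(b,(100,250),(180,380),(800,600))[:340],np.hstack([f(a,(180,245),(250,350),(400,260)),f(c,(210,275),(240,340),(400,260))])]))
E
```

```text
t 11.42 mm [ 1.5 -0.1 -1.1] turn [ 0.0002 -0.0012  0.0002]
[0.54012257 0.05646584 0.02724005]
```

View pics/c4.png

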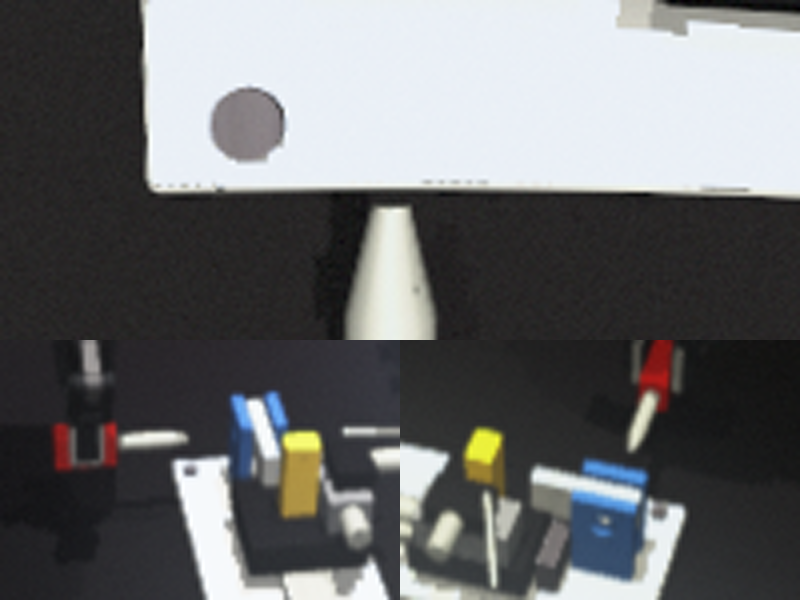

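The carriage tongue is between the ears. The pin is held level, with its nose at side-crop (187,98), scene-crop (231,110) and wrist-crop (391,206). Now I compare the nose with the hole axis.

```bash
python3 - <<'E'
from h import *
s=lambda u,v:(240+u/4-.375,210+v/4-.375)
d=lambda u,v:(250+u/4-.375,180+v/4-.375)
F=np.array([X,Y,Z]);T=np.load("wpose3.npy")
n=tri(s(231,110),d(187,98));print("nose",n,"clevis frame mm",F@(n-M)*1e3)
h=tri(s(254,50),d(118,100));print("shoulder",h,F@(h-M)*1e3)
w=wat((180+391/4-.375,100+206/4-.375),n[2],T);print("wrist nose at z",w,F@(w-M)*1e3)
w=wat((180+391/4-.375,100+206/4-.375),.055,T);print("wrist nose z.055",F@(w-M)*1e3)
o,r=ray("scene",s(203,179));k=((M+.03*X-o)@X)/(r@X);print("far hole",F@(o+r*k-M)*1e3)
# ear tops now, side & scene
for a,b in [((215,127),(242,60))]:
    p=tri(s(*a),d(*b));print("near ear top",F@(p-M)*1e3)
E
```

```text
nose [0.6066948  0.06052522 0.05562361] clevis frame mm [-31.34976561   0.11136994  -0.37639053]
shoulder [0.56069002 0.0582387  0.0594063 ] [-77.41009942   0.44941271   3.40630325]
wrist nose at z [0.60609044 0.06140656 0.05562361] [-31.902935     1.02570952  -0.37639053]
wrist nose z.055 [-31.98165543   1.02456667  -1.        ]
far hole [30.          0.77394602  6.83122582]
near ear top [ 4.88497608  1.12527549 24.51979717]
```

Emit:
step_arm(moves=[[[8, 0, -1], [0, 0, 0], 10], [[18, 0, -1], [0, 0, 0], 10], [[28, 0, -1], [0, 0, 0], 10], [[34, 0, -1], [0, 0, 0], 10], [[38, 0, -1], [0, 0, 0], 10], [[38, 0, -1], [0, 0, 0], 10]])

```text
clock: 12.07
tcp_pos: [0.5787, 0.0585, 0.0276]
orientation: [0.0, 1.0, 0.028, 0.0]
wrist_force: [0.4, -0.7, -1.1]
finger_gap: 0.0168
grip_force: 59.1
```

Emit:
step_arm(moves=[[[2, 0, 0], [0, 0, 0], 10], [[4, 0, 0], [0, 0, 0], 10], [[6, 0, 0], [0, 0, 0], 10], [[8, 0, 0], [0, 0, 0], 10], [[8, 0, 0], [0, 0, 0], 10]])

```text
clock: 12.48
tcp_pos: [0.5859, 0.0589, 0.0276]
orientation: [0.0, 1.0, 0.028, 0.0]
wrist_force: [-0.3, -0.1, -0.3]
finger_gap: 0.0164
grip_force: 59.1
```

Emit:
step_arm(moves=[[[3, 0, 0], [0, 0, 0], 10], [[6, 0, 0], [0, 0, 0], 10], [[9, 0, 0], [0, 0, 0], 10], [[12, 0, 0], [0, 0, 0], 10], [[12, 0, 0], [0, 0, 0], 10]])

```text
clock: 12.9
tcp_pos: [0.5984, 0.0596, 0.0276]
orientation: [0.0, 1.0, 0.028, 0.0]
wrist_force: [0.2, -0.1, -0.6]
finger_gap: 0.0163
grip_force: 59.1
```

Emit:
step_arm(moves=[[[3, 0, 0], [0, 0, 0], 10], [[6, 0, 0], [0, 0, 0], 10], [[9, 0, 0], [0, 0, 0], 10], [[12, 0, 0], [0, 0, 0], 10], [[12, 0, 0], [0, 0, 0], 10]])

```text
clock: 13.32
tcp_pos: [0.6104, 0.0602, 0.0276]
orientation: [0.0, 1.0, 0.028, 0.0]
wrist_force: [-0.9, 0.3, -1.9]
finger_gap: 0.0163
grip_force: 59.1
```

Emit:
step_arm(moves=[[[2, 0, 0], [0, 0, 0], 10], [[4, 0, 0], [0, 0, 0], 10], [[6, 0, 0], [0, 0, 0], 10], [[6, 0, 0], [0, 0, 0], 10]])

```text
clock: 13.65
tcp_pos: [0.616, 0.0605, 0.0275]
orientation: [0.0, 1.0, 0.028, 0.0]
wrist_force: [0.6, -0.1, -0.2]
finger_gap: 0.0162
grip_force: 59.1
```

Emit:
step_arm(moves=[[[1, 0, 0], [0, 0, 0], 10], [[2, 0, 0], [0, 0, 0], 10], [[3, 0, 0], [0, 0, 0], 10], [[3, 0, 0], [0, 0, 0], 10]])

```text
clock: 13.98
tcp_pos: [0.6174, 0.0607, 0.0273]
orientation: [0.0, 1.0, 0.028, -0.001]
wrist_force: [-4.0, -0.1, 1.3]
finger_gap: 0.017
grip_force: 59.4
```

Emit:
step_arm(moves=[[[1, 0, 0], [0, 0, 0], 10], [[2, 0, 0], [0, 0, 0], 10], [[2, 0, 0], [0, 0, 0], 10]])

```text
clock: 14.23
tcp_pos: [0.6173, 0.0607, 0.0272]
orientation: [0.0, 1.0, 0.028, -0.003]
wrist_force: [-9.1, -0.8, 6.2]
finger_gap: 0.0167
grip_force: 60.0
```

Emit:
step_arm(moves=[[[-3, 0, 0], [0, 0, 0], 10], [[-3, 0, 0], [0, 0, 0], 32], [[-3, 0, 0], [0, 0, 0], 32], [[-3, 0, 0], [0, 0, 0], 32], [[-3, 0, 0], [0, 0, 0], 32], [[-3, 0, -15], [0, 0, 0], 32], [[-3, 0, -40], [0, 0, 0], 32], [[-3, 0, -70], [0, 0, 0], 32]])

```text
clock: 14.9
tcp_pos: [0.616, 0.0607, 0.0963]
orientation: [-0.0, 1.0, 0.028, -0.002]
wrist_force: [0.6, -1.0, 0.1]
finger_gap: 0.032
grip_force: 0.0
```

Emit:
step_arm(moves=[[[-30, 0, -20], [0, 0, 0], 32], [[-60, 0, -30], [0, 0, 0], 32], [[-60, 0, -30], [0, 0, 0], 32], [[-60, 0, -30], [0, 0, 0], 32]])

```text
clock: 15.23
tcp_pos: [0.5573, 0.0574, 0.1287]
orientation: [0.0, 1.0, 0.028, 0.001]
wrist_force: [0.6, 0.1, 0.5]
finger_gap: 0.0319
grip_force: 0.0
```

```bash
python3 - <<'E'
from h import *
import cv2
b=imaging.read_camera("wrist");a=imaging.read_camera("side");c=imaging.read_camera("scene")
f=lambda i,r,c,s:cv2.resize(i[r[0]:r[1],c[0]:c[1],::-1],s,interpolation=cv2.INTER_CUBIC)
cv2.imwrite("pics/c5.png",np.vstack([f(b,(60,210),(150,350),(800,600))[:340],np.hstack([f(a,(180,245),(270,370),(400,260)),f(c,(210,275),(240,340),(400,260))])]))
E
```

```text
(no output)
```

View pics/c5.png

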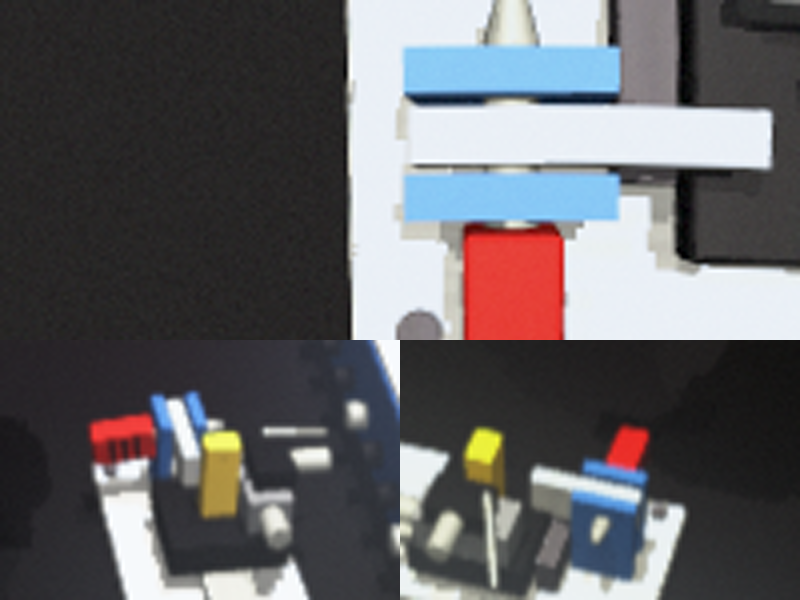

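```bash
python3 - <<'E'
from h import *
T=np.array(imaging.camera_params("wrist")["pose"]);F=np.array([X,Y,Z])
p=lambda u,v,z:(F@(wat((150+u/4-.375,60+v/4-.375),z,T)-M)*1e3).round(1)
print("ear faces",p(512,220,.073),p(512,174,.073),"far",p(512,47,.073))
print("handle front",p(464,234,.067),p(562,234,.067),p(512,227,.06),"nose?",p(512,0,.056))
E
```

```text
ear faces [ 0.8  0.4 17. ] [ 8.6  0.4 17. ] far [30.3  0.4 17. ]
handle front [-1.7  8.7 11. ] [-1.7 -8.2 11. ] [-0.6  0.4  4. ] nose? [41.1  0.4 -0. ]
```

The wrist view shows the shank through ear, tongue and ear, with the handle about 2 mm off the near ear. That is inside the 5 mm tolerance and the gripper is clear, so I'm handing in.

```bash
python3 -c "
from workcell import env
print(env.hand_in())"
```

```text
the job is handed in; nothing more can be done
None
```

I slid the carriage to its end stop, pushed the red lock pin through ear, tongue and ear, let go and handed the job in; by camera the handle rests about 2 mm off the near ear (5 mm allowed), and the hand-in returned no verdict.

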